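# Clear the cobbler's bench for the night

### The arm

A 6-joint arm with a two-finger parallel gripper is mounted at the origin on the work surface. World frame = base frame: x ahead of the robot, y to its left, z up, the work surface at z = 0. Lengths are in m, angles in rad, forces in N, time in s.
With the tool pointing down it reaches from about 0.35 to 0.975 m from the base axis. Payload 17.4 kg.
Tool frame: the origin (TCP) lies midway between the tips of the shut fingers; the grasp point (between the pads) lies bot.grip_point_offset behind it (bot.grip_point_offset is the distance from the TCP to the grasp point, in m); z points along the fingers, y is the direction in which the jaws open and shut (so a half turn about z gives the same grasp; the last joint's range is limited). The gripper opens to 85 mm and grips with 20 to 120 N. Pads are 22 mm wide; open, the fingers measure 114 mm over their backs; the gripper's body (76 mm by 85 mm) begins 54 mm behind the grasp point. The pads swing forward as they close: fully open they stand 13 mm farther back than shut.
Start: joints at [1.089, 0.116, 1.442, -0, 1.584, -0.038], TCP at [0.29, 0.61, 0.231] pointing down, gripper open.
Joint ranges: [-2.83, 2.83], [-0.83, 2.19], [0.07, 2.5], [-1.14, 4.28], [0.01, 3], [-2.97, 2.97]. Speed limits (rad/s): [1.89, 1.89, 2.22, 3.14, 3.14, 3.14].

### API

Orientations are given as a unit quaternion [x, y, z, w].
In Python, from workcell import bot gives the robot as it stands. The module is installed in compiled form; this text tells all that it offers.
- The arm moves only by the tool step_arm, never from a script. Its argument "moves" is one flat list of numbers, 4 for each row, row after row: the shift along the world's x, y, z scaled (see below), then the turn about the world's z scaled (see below). A call has exactly 8 rows; each row shifts and turns the commanded pose from where the row before left it; what a row does not reach is not made up. The controller multiplies each number of a shift by 0.4 m and each number of a turn by 4 degrees. A row lasts 1/10 s, in which the tool goes at most 50 mm and 8.59 degrees, less where a joint would pass 70% of its speed; a pose out of reach is approached as far as the arm can. A call with a number of a shift or a turn outside -1 to 1 is refused whole. A call with a gripper value outside its range is refused whole. "hand" is the closure, from 0 (fully open) to 1 (shut), set as the call begins (left out, the last holds). The fingers move at their own pace and stop on an object; "newtons" is the grip in N (left out, the last holds). Time passes only in rows, so rows that do not move let the fingers close, or fill a call up. It gives the time, the measured TCP pose, the force and the opening at its end, in the units of the state.
- bot.sense(): the state, without advancing time (a new reading comes with each control period).
- bot.capture(name): name is "scene" or "side" or "wrist"; returns the picture (420x560x3 uint8, red, green, blue); there is no depth.
- bot.calibration(name): a dict with "K" (3x3 intrinsics, pixels), "pose" (4x4, takes a point from camera to world coordinates). Camera axes: x right, y down, z forward; pixel columns grow to the right and rows downward; lengths in m; the calibration is good to about 2 mm. A picture is of the moment at which its call begins: read the wrist's pose just before it. calibration takes no time and is no camera call; for the wrist camera it gives the pose at the moment of the call.
- bot.sign_off(): hands the job in, once; it reports no verdict.
The state is a dict: "time": time; "joint_positions": joint angles; "joint_vel": joint speeds; "tau": joint torques, N m; "tool_pos": TCP position; "eef_rot": TCP orientation; "ft_force": force on the tool from outside, world axes, zero at the start; "torque": the same for the moment, N m; "opening": finger opening in m.
Only numpy, scipy, OpenCV 4.12 (cv2) and the standard library are available. Lean on these libraries where they do the work, as an engineer would, in place of code of your own. Each camera call takes 0.05 s, during which the arm holds its last target. There are 200 camera calls.

### The job

Clear the shoe bench for the night: first open both stores, rolling the slatted tambour cover of the wooden locker all the way up and back and pulling the drawer of the green chest out to its stop, so that both stand open together. Put every shoe brush on the bench into the locker and every tack tin into the drawer, then push the drawer fully home and roll the cover fully down. Leave the jars, the heel, the spool and the spray can where they are.

Things in the scene. Friction and masses are not known exactly. Their poses are not given: they have to be found in the camera images.
- locker: Fixed roll-top locker of wood, half a drum lying on the bench: 324 deep, 304 wide over its half-round cheeks, which rise to 182 mm. Origin on the bench under the drum's axis; x to its back (the front, -x, faces the robot), y to its left as the robot sees it, z up. A fixed shell roofs only the rear half (x above 15 mm); with the cover rolled back the front half is open to the sky.
- locker_floor (a point): Centre of the locker's inner floor, 12 mm above the bench; axes as the locker's. Usable inside: 280 wide (y -140 to 140), x from -127 (inner face of a front lip whose top is 40 mm above the bench) to 120 (rear shell).
- cover_axis (a point): Fixed axis of the tambour cover, 20 mm above the bench, in the middle of the locker's width; axes as the locker's. The cover, an arc of ten slats with outside radius 154, turns about its y.
- cover (a joint): Turn of the tambour cover in rad: 0 = fully down (shut), 1.52 = fully rolled back (open). It stays where it is left (friction about 0.5 N m: 1 to 5 N at the handle).
- cover_handle (a point): Middle of the cover's brass pull bar: round, 10 thick, 110 long, parallel to cover_axis at radius 195 from it, about 36 clear of the slats, a post at each end. Shut, the bar lies 35 degrees above the level seen from the axis, on the robot's side (160 in front, 112 above it); opening, it climbs over the top in an arc by the joint's angle. Can be pinched from above, one finger in the gap.
- chest: Fixed green chest with one drawer: 310 wide, 240 deep, 100 high. Origin on the bench under the middle of its front; x points into the chest (the front, -x, faces the robot), y to the left as the robot sees it, z up.
- drawer_floor (a point): Centre of the drawer's inner floor, 20 mm above the bench; moves with the drawer. Axes as the chest's: the drawer opens to -x. Inside: 208 long (x -104 to 104), 272 wide; walls 50 high above this floor, front panel 72 high. At its stop the part from x = -104 to 56 stands clear of the chest; the chest roofs the rest.
- drawer (a joint): How far the drawer is out, m: 0 = fully home, 0.16 = at its stop. Friction about 1.5 N; it stays where it is left.
- drawer_handle (a point): Middle of the drawer's brass pull bar: round, 10 thick, 110 long across the drawer, 75 above the bench, 45 in front of the wooden front panel (40 clear), a post at each end. Axes as the chest's. The top of the panel is 92 above the bench. Can be pinched from above, one finger in the gap.
- brush1: Light wooden, black-bristled shoe brush, a block 112 long (its x axis) x 46 wide (its y) x 45 high; origin at the centre of its underside, z up, lying bristles down at the start. 0.13 kg nominal. One or two of the three brushes are there (absent: None).
- brush2: Brown wooden, straw-bristled shoe brush, a block 112 long (its x axis) x 46 wide (its y) x 45 high; origin at the centre of its underside, z up, lying bristles down at the start. 0.13 kg nominal. One or two of the three brushes are there (absent: None).
- brush3: Dark wooden, brown-bristled shoe brush, a block 112 long (its x axis) x 46 wide (its y) x 45 high; origin at the centre of its underside, z up, lying bristles down at the start. 0.13 kg nominal. One or two of the three brushes are there (absent: None).
- tin1: Red tack tin with a steel lid band, a flat box 76 long (its x axis) x 48 wide (its y) x 34 high; origin at the centre of its underside, z up. 0.15 kg nominal. Two or three of the three tins are there (absent: None).
- tin2: Blue tack tin with a steel lid band, a flat box 76 long (its x axis) x 48 wide (its y) x 34 high; origin at the centre of its underside, z up. 0.15 kg nominal. Two or three of the three tins are there (absent: None).
- tin3: Yellow tack tin with a steel lid band, a flat box 76 long (its x axis) x 48 wide (its y) x 34 high; origin at the centre of its underside, z up. 0.15 kg nominal. Two or three of the three tins are there (absent: None).
- glue_jar: Amber glass jar with steel cap, 58 across, 85 high, among the tins and brushes; to be left alone. Origin at the centre of its underside.
- cream_jar: Small white jar with black cap, 50 across, 55 high, among the tins; to be left alone. Origin at the centre of its underside.
- spool: Blue thread spool standing upright, 44 across, 70 high, near the chest; to be left alone.
- spray: Aluminium spray can, 52 across, 120 high, beyond the locker; to be left alone.
- heel: Black rubber heel, 70 x 60 x 22, at the far side of the bench; to be left alone.

How it is judged:
On the way, in this order (a step that is already met when the one before it is completed fails the run):
1. cover rolled fully back and drawer out at its stop, both at once (value of joint cover above 1.3 rad and value of joint drawer above 0.15 m), for 0.2 s.
2. every brush in the locker and every tin in the drawer, released (x of brush1 in the frame of locker_floor between -0.125 and 0.12 m and y of brush1 in the frame of locker_floor between -0.14 and 0.14 m and z of brush1 in the frame of locker_floor between -0.01 and 0.1 m and linear speed of each of brush1, brush2, brush3, tin1, tin2, tin3 below 0.03 m/s and x of brush2 in the frame of locker_floor between -0.125 and 0.12 m and y of brush2 in the frame of locker_floor between -0.14 and 0.14 m and z of brush2 in the frame of locker_floor between -0.01 and 0.1 m and x of brush3 in the frame of locker_floor between -0.125 and 0.12 m and y of brush3 in the frame of locker_floor between -0.14 and 0.14 m and z of brush3 in the frame of locker_floor between -0.01 and 0.1 m and x of tin1 in the frame of drawer_floor between -0.106 and 0.106 m and y of tin1 in the frame of drawer_floor between -0.14 and 0.14 m and z of tin1 in the frame of drawer_floor between -0.01 and 0.06 m and x of tin2 in the frame of drawer_floor between -0.106 and 0.106 m and y of tin2 in the frame of drawer_floor between -0.14 and 0.14 m and z of tin2 in the frame of drawer_floor between -0.01 and 0.06 m and x of tin3 in the frame of drawer_floor between -0.106 and 0.106 m and y of tin3 in the frame of drawer_floor between -0.14 and 0.14 m and z of tin3 in the frame of drawer_floor between -0.01 and 0.06 m and contact force between the fingers and brush1 below 0.1 N and contact force between the fingers and brush2 below 0.1 N and contact force between the fingers and brush3 below 0.1 N and contact force between the fingers and tin1 below 0.1 N and contact force between the fingers and tin2 below 0.1 N and contact force between the fingers and tin3 below 0.1 N), for 0.2 s.
At the end, for the whole second after the job is handed in: Cover down within 0.06 rad of shut, drawer within 8 mm of fully home, every brush present at rest inside the locker and every tin present at rest inside the drawer (value of joint cover below 0.06 rad and value of joint drawer below 0.008 m and x of brush1 in the frame of locker_floor between -0.125 and 0.12 m and y of brush1 in the frame of locker_floor between -0.14 and 0.14 m and z of brush1 in the frame of locker_floor between -0.01 and 0.1 m and linear speed of each of brush1, brush2, brush3, tin1, tin2, tin3 below 0.03 m/s and x of brush2 in the frame of locker_floor between -0.125 and 0.12 m and y of brush2 in the frame of locker_floor between -0.14 and 0.14 m and z of brush2 in the frame of locker_floor between -0.01 and 0.1 m and x of brush3 in the frame of locker_floor between -0.125 and 0.12 m and y of brush3 in the frame of locker_floor between -0.14 and 0.14 m and z of brush3 in the frame of locker_floor between -0.01 and 0.1 m and x of tin1 in the frame of drawer_floor between -0.106 and 0.106 m and y of tin1 in the frame of drawer_floor between -0.14 and 0.14 m and z of tin1 in the frame of drawer_floor between -0.01 and 0.06 m and x of tin2 in the frame of drawer_floor between -0.106 and 0.106 m and y of tin2 in the frame of drawer_floor between -0.14 and 0.14 m and z of tin2 in the frame of drawer_floor between -0.01 and 0.06 m and x of tin3 in the frame of drawer_floor between -0.106 and 0.106 m and y of tin3 in the frame of drawer_floor between -0.14 and 0.14 m and z of tin3 in the frame of drawer_floor between -0.01 and 0.06 m); the robot touches nothing.
It fails at once if a bystander was knocked more than 40 mm from its place (distance of any of glue_jar, cream_jar, spool, spray, heel from where it was at the start of the episode above 0.04 m).
Of brush1, brush2, brush3 only 1 to 2 are there at a start; the rules pass over those that are not, and their reading is None.
Of tin1, tin2, tin3 only 2 to 3 are there at a start; the rules pass over those that are not, and their reading is None.
At some moment in a run one of brush1, brush2, brush3, tin1, tin2, tin3 may be knocked a few centimetres aside while the robot is not near it.
Once in a run the grip may slacken for a moment while it holds something.
It also fails if it takes over 210 s, if anything falls off the work surface, if the arm or the gripper's body presses on something with over 40 N, if the wrist force passes 120 N, or if a joint passes its speed limit or range.

## Working session

There is one attempt and no reset: what is moved stays moved. The work goes in short steps, Python scripts to look and compute and a tool call to move; the robot and the scene stay as the last step left them, time stands still between calls to the robot, and variables do not carry over. Pictures are saved under pics/ and viewed, about 12 in all and at most 16, crops included, and the job is handed in when it is done.

Besides the shell and the picture viewer there is one more tool, called after "Request:" in YAML: its name, and indented under it one key for each argument. step_arm: Moves the arm, as the interface text tells. Its arguments: {"type":"object","properties":{"moves":{"type":"array"},"hand":{"type":"number"},"newtons":{"type":"number"}},"required":["moves"]}

```bash
mkdir -p pics
cat > h.py <<'E'
from workcell import bot
import numpy as np, cv2
def snap(c,n,crop=None,s=1):
    im=bot.capture(c)[:,:,::-1]
    cv2.imwrite(f'pics/{n}_raw.png',im)
    if crop: im=im[crop[1]:crop[3],crop[0]:crop[2]]
    cv2.imwrite(f'pics/{n}.png',cv2.resize(im,None,fx=s,fy=s,interpolation=cv2.INTER_CUBIC))
def ray(c,px,z,cal=None):
    k=cal or bot.calibration(c);K=np.array(k['K']);T=np.array(k['pose'])
    d=T[:3,:3]@np.linalg.inv(K)@[px[0],px[1],1];o=T[:3,3]
    return (o+d*(z-o[2])/d[2]).round(4)
def proj(c,p,cal=None):
    k=cal or bot.calibration(c);K=np.array(k['K']);T=np.array(k['pose'])
    q=K@(T[:3,:3].T@(np.array(p)-T[:3,3]));return (q[:2]/q[2]).round(1)
E
python3 - <<'E'
from h import *
snap('scene','a',s=1.4); snap('side','b',s=1.4); snap('wrist','w')
for c in('scene','side','wrist'): print(c,bot.calibration(c))
print(bot.sense(),bot.grip_point_offset)
E
```

```text
scene {'K': array([[527.78514964,   0.        , 280.77280199],
       [  0.        , 527.78514964, 205.97075439],
       [  0.        ,   0.        ,   1.        ]]), 'pose': array([[-0.34419974,  0.89015726, -0.29857428,  1.07826209],
       [ 0.93888215,  0.32457193, -0.11468814,  0.11594662],
       [-0.00518165, -0.31980169, -0.94747033,  1.7155604 ],
       [ 0.        ,  0.        ,  0.        ,  1.        ]])}
side {'K': array([[417.99695312,   0.        , 284.32604445],
       [  0.        , 417.99695312, 211.0269182 ],
       [  0.        ,   0.        ,   1.        ]]), 'pose': array([[-0.91571633,  0.2287891 , -0.33033188,  0.93643366],
       [ 0.40178841,  0.53248174, -0.74500286,  0.77912455],
       [ 0.00544716, -0.81493481, -0.57952704,  0.75749955],
       [ 0.        ,  0.        ,  0.        ,  1.        ]])}
wrist {'K': array([[337.65264962,   0.        , 286.07787641],
       [  0.        , 337.65264962, 213.45840862],
       [  0.        ,   0.        ,   1.        ]]), 'pose': array([[ 4.28411521e-01,  8.66182681e-01,  2.57276373e-01,
         2.25061109e-01],
[... 243 characters left out ...]
000000e+00]])}
{'time': 0.15, 'joint_positions': array([ 1.08922828e+00,  1.16364798e-01,  1.44207359e+00, -2.61671770e-05,
        1.58401396e+00, -3.78012165e-02]), 'joint_vel': array([-0.00019134, -0.00048558, -0.00024474, -0.00138214,  0.00032443,
       -0.00040761]), 'tau': array([ 1.45893027e-03, -7.32504416e+01, -6.32848549e+01, -9.79235278e-05,
        5.12730534e-03, -3.82980431e-05]), 'tool_pos': array([0.28975987, 0.60949145, 0.23076292]), 'eef_rot': array([ 2.20067398e-01,  9.75484575e-01, -4.18792562e-04, -9.77300548e-05]), 'ft_force': array([ 1.01251211,  0.02567944, -0.76229064]), 'torque': array([-0.04353811,  0.01799047, -0.01089758]), 'opening': 0.08530937703770987} 0.0187
```

View pics/a.png

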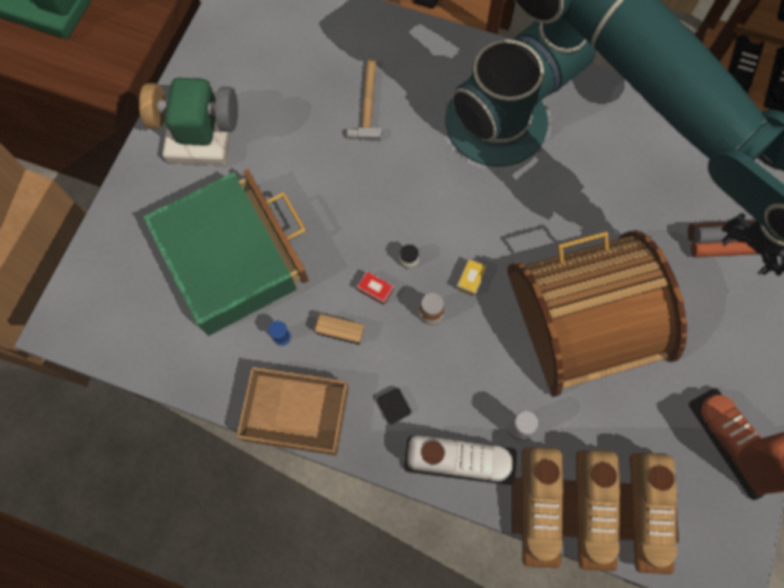

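View pics/b.png

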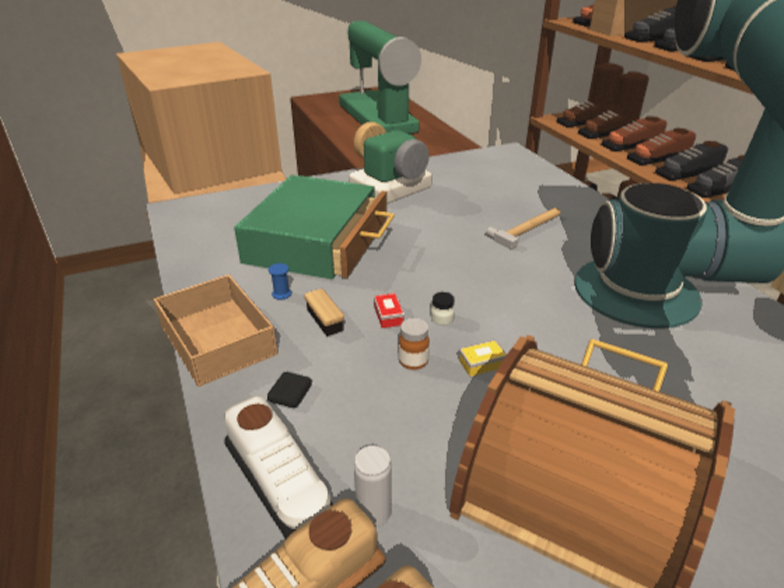

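The scene shows the locker (centre about 600,310), the green chest (220,250), one light brush (340,328), the red tin (375,287) and the yellow tin (471,277). I'm enlarging both regions to get positions.

Run:
```python
import cv2
im=cv2.imread('pics/a_raw.png')
cv2.imwrite('pics/c1.png',cv2.resize(im[115:260,95:355],None,fx=3,fy=3,interpolation=cv2.INTER_CUBIC))
cv2.imwrite('pics/c2.png',cv2.resize(im[150:290,300:500],None,fx=4,fy=4,interpolation=cv2.INTER_CUBIC))
```

```text
(no output)
```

View pics/c1.png

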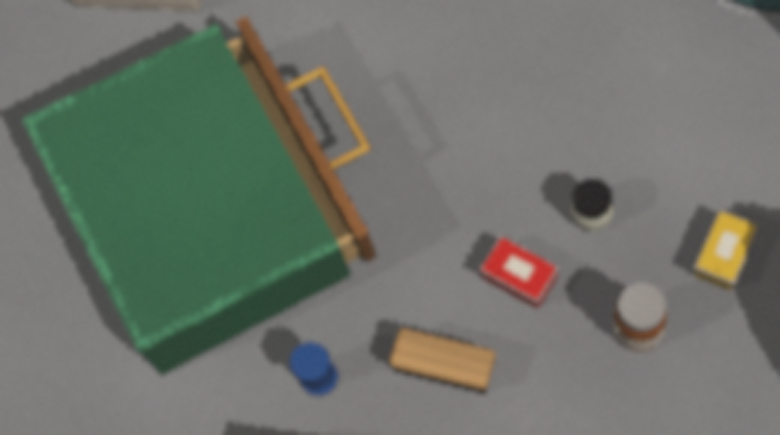

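View pics/c2.png

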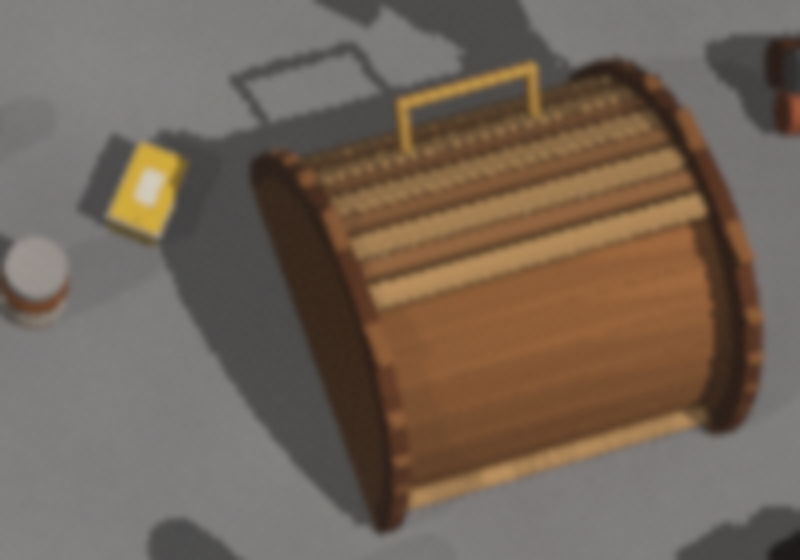

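Run:
```python
from h import *
A=lambda p:(95+p[0]/3,115+p[1]/3)
B=lambda p:(300+p[0]/4,150+p[1]/4)
cal=bot.calibration('scene')
def quad(n,ps,z,f):
    q=np.array([ray('scene',f(p),z,cal)[:2] for p in ps]);c=q.mean(0)
    e=q[1]-q[0]+q[2]-q[3];g=q[3]-q[0]+q[2]-q[1]
    print(n,c.round(4),'e',np.linalg.norm(e)/2,np.degrees(np.arctan2(e[1],e[0])),'g',np.linalg.norm(g)/2,np.degrees(np.arctan2(g[1],g[0])))
quad('red',[(503,238),(556,268),(538,302),(482,267)],.034,A)
quad('yel',[(146,140),(188,158),(155,240),(106,216)],.034,B)
quad('brush',[(402,327),(495,358),(488,390),(391,364)],.045,A)
quad('chest',[(215,28),(345,243),(143,345),(27,122)],.1,A)
quad('cream',[(592,198)]*4,.055,A);quad('glue',[(641,305)]*4,.085,A);quad('spool',[(311,361)]*4,.07,A)
def seg(n,a,b,z,f):
    a,b=[ray('scene',f(p),z,cal)[:2] for p in(a,b)];d=b-a
    print(n,(a+b)/2,np.linalg.norm(d),np.degrees(np.arctan2(d[1],d[0])))
seg('chestfront',(215,28),(345,243),.1,A)
seg('panel',(243,22),(370,255),.092,A)
seg('dh',(323,70),(368,149),.075,A)
for z in(.132,.15,.17,.19,.21):seg('ch%.3f'%z,(400,102),(536,65),z,B)
seg('rearboard',(410,500),(708,420),.0,B)
seg('cheekLtop?',(255,160),(385,530),.05,B)
# side handle check
s=bot.calibration('side')
for z in(.132,.15,.17,.19): print(z,ray('side',(592/1.4,343/1.4),z,s)[:2],ray('side',(664/1.4,364/1.4),z,s)[:2],ray('scene',B((400,102)),z)[:2],ray('scene',B((536,65)),z)[:2])
```

```text
red [ 0.5581 -0.129 ] e 0.07263685359375088 78.00165399944338 g 0.043049535421418886 -9.96557561254458
yel [0.4532 0.0807] e 0.04221806485380399 83.53991142776259 g 0.07825039936000326 -5.022071419156145
brush [ 0.6883 -0.1684] e 0.10964056046919862 92.90154970284782 g 0.04007583436436477 7.311213676989064
chest [ 0.6108 -0.504 ] e 0.30222427516663847 51.023390157837945 g 0.2359227468897393 -40.573635887330994
cream [ 0.4581 -0.079 ] e 0.0 0.0 g 0.0 0.0
glue [0.5678 0.016 ] e 0.0 0.0 g 0.0 0.0
spool [ 0.7447 -0.2981] e 0.0 0.0 g 0.0 0.0
chestfront [ 0.5212  -0.42725] 0.30486975907754443 51.59260735783465
panel [ 0.5112 -0.401 ] 0.32310252242902715 49.040947986585344
dh [ 0.45965 -0.376  ] 0.11256540321075566 49.50360211684439
ch0.132 [0.3157 0.2972] 0.11697264637512479 126.02737338510364
ch0.150 [0.32435 0.29515] 0.11567134476610874 126.06743271720477
ch0.170 [0.334   0.29285] 0.11417149381522518 126.05689017276251
ch0.190 [0.34365 0.29055] 0.11267164683273252 126.04606695034998
ch0.210 [0.35325 0.28825] 0.1112306612405051 126.07660631195598
rearboard [0.55055 0.4727 ] 0.2607205592200201 124.98841952113916
cheekLtop? [0.53655 0.25175] 0.3250066153172885 35.70982283086228
0.132 [0.3388 0.2269] [0.2671 0.3141] [0.3501 0.2499] [0.2813 0.3445]
0.15 [0.356  0.2427] [0.2863 0.3275] [0.3584 0.2484] [0.2903 0.3419]
0.17 [0.3752 0.2604] [0.3077 0.3423] [0.3676 0.2467] [0.3004 0.339 ]
0.19 [0.3943 0.2781] [0.3292 0.3572] [0.3768 0.245 ] [0.3105 0.3361]
```

Both stores are slightly open already: the drawer by about 20 mm, and the cover bar sits at z≈0.157. I'm moving above the cover handle for a near look.

Request:
step_arm:
  moves: [0.012,-0.099,0.009,-0.9,0.012,-0.099,0.009,-0.9,0.012,-0.099,0.009,-0.9,0.012,-0.099,0.009,-0.9,0.012,-0.099,0.009,-0.9,0.012,-0.099,0.009,-0.9,0.012,-0.099,0.009,-0.9,0.012,-0.099,0.009,-0.9]
  hand: 0.6
  newtons: 20

```text
time: 0.95
tool_pos: [0.328, 0.2913, 0.2601]
eef_rot: [0.457, 0.89, 0.0, 0.0]
ft_force: [0.8, -0.1, 0.3]
opening: 0.0343
```

Run:
```python
from h import *
print(bot.sense()); 
cal=bot.calibration('wrist');np.save('pics/w1',cal['pose']);snap('wrist','w1')
s=bot.sense();print(proj('wrist',[.328,.294,.157],cal),proj('wrist',s['tool_pos'],cal))
```

```text
{'time': 0.95, 'joint_positions': array([ 6.68100497e-01, -4.20529330e-01,  1.87279280e+00, -5.46063321e-05,
        1.68929348e+00,  4.59192951e-02]), 'joint_vel': array([-0.74546334, -0.56799342,  0.34635734, -0.00231887,  0.21825837,
       -0.11401654]), 'tau': array([ 11.43601209, -21.62044287, -65.04364014,   0.22135508,
        -0.46372343,   0.46234237]), 'tool_pos': array([0.32797513, 0.29129125, 0.26007275]), 'eef_rot': array([4.56725429e-01, 8.89607712e-01, 4.97401669e-06, 3.20764141e-05]), 'ft_force': array([ 0.80238532, -0.08881899,  0.30177058]), 'torque': array([0.00100261, 0.0055801 , 0.036421  ]), 'opening': 0.03432179739110924}
[287.9 208.7] [282.3 281.1]
```

View pics/w1.png

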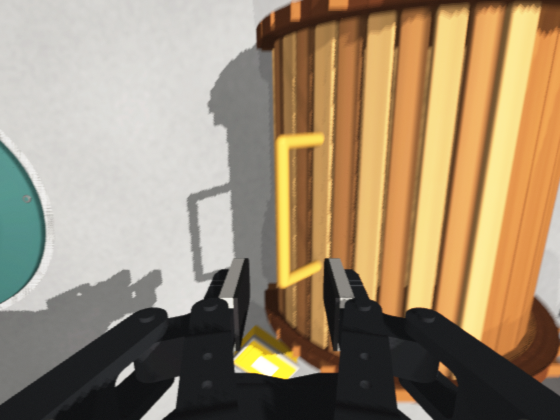

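The bar spans about (283,140) to (285,285) in the wrist view, near the prediction. I'm triangulating it by combining the views.

Run:
```python
from h import *
from scipy.optimize import least_squares
cw=bot.calibration('wrist');cw['pose']=np.load('pics/w1.npy')
cs=bot.calibration('scene');cd=bot.calibration('side')
e1=[('w',cw,(285,284)),('s',cs,(400,175.5)),('d',cd,(592/1.4,343/1.4))]
e2=[('w',cw,(283,141)),('s',cs,(434,166.3)),('d',cd,(664/1.4,364/1.4))]
P=[]
for e in(e1,e2):
    r=least_squares(lambda p:np.concatenate([proj(0,p,c)-u for _,c,u in e]),[.33,.29,.15],diff_step=1e-2)
    print(r.x,r.fun);P.append(r.x)
m=(P[0]+P[1])/2;d=P[1]-P[0];print(m,np.linalg.norm(d),np.degrees(np.arctan2(d[1],d[0])))
```

```text
[0.36213453 0.24342873 0.15909453] [ 0.6        -1.1        -1.2        -0.5        -1.15714286 -2.2       ]
[0.29571791 0.3332309  0.15970941] [ 0.4        -0.5        -2.2        -0.6        -0.08571429 -0.5       ]
[0.32892622 0.28832982 0.15940197] 0.11169590839090342 126.48619059536428
```

Request:
step_arm:
  moves: [-0.008,-0.018,-0.03,0.2,0,0,-0.045,0,0,0,-0.045,0,0,0,-0.045,0,0,0,-0.045,0,0,0,-0.045,0,0,0,-0.04,0,0,0,0,0]

```text
time: 1.8
tool_pos: [0.3241, 0.2853, 0.1391]
eef_rot: [0.449, 0.893, -0.002, -0.001]
ft_force: [0.4, 0.1, 0.9]
opening: 0.0341
```

Request:
step_arm:
  moves: [0,0,0,0,0,0,0,0,0,0,0,0,0,0,0,0,0,0,0,0,0,0,0,0,0,0,0,0,0,0,0,0]
  hand: 1

```text
time: 2.6
tool_pos: [0.3256, 0.2862, 0.1427]
eef_rot: [0.45, 0.893, 0.001, 0.0]
ft_force: [6.3, 5.3, -8.4]
opening: 0.0087
```

Run:
```python
import numpy as np
f=np.radians(np.linspace(45,121,25));R=.195;a=np.radians(36.4)
du=np.diff(-R*np.cos(f));dz=np.diff(R*np.sin(f))
M=np.c_[du*np.cos(a),du*np.sin(a),dz,0*dz]/.4
M[0,:2]+=[.007,.006]
M=np.round(M,3)
for i in(0,8,16):print(M[i:i+8].ravel().tolist())
```

```text
[0.023, 0.018, 0.019, 0.0, 0.017, 0.012, 0.017, 0.0, 0.017, 0.013, 0.016, 0.0, 0.018, 0.013, 0.015, 0.0, 0.019, 0.014, 0.014, 0.0, 0.019, 0.014, 0.012, 0.0, 0.02, 0.015, 0.011, 0.0, 0.02, 0.015, 0.01, 0.0]
[0.021, 0.015, 0.008, 0.0, 0.021, 0.015, 0.007, 0.0, 0.021, 0.016, 0.005, 0.0, 0.021, 0.016, 0.004, 0.0, 0.022, 0.016, 0.003, 0.0, 0.022, 0.016, 0.001, 0.0, 0.022, 0.016, -0.0, -0.0, 0.022, 0.016, -0.002, -0.0]
[0.022, 0.016, -0.003, -0.0, 0.021, 0.016, -0.005, -0.0, 0.021, 0.016, -0.006, -0.0, 0.021, 0.015, -0.008, -0.0, 0.02, 0.015, -0.009, -0.0, 0.02, 0.015, -0.011, -0.0, 0.019, 0.014, -0.012, -0.0, 0.019, 0.014, -0.013, -0.0]
```

Request:
step_arm:
  moves: [0.023,0.018,0.019,0.0,0.017,0.012,0.017,0.0,0.017,0.013,0.016,0.0,0.018,0.013,0.015,0.0,0.019,0.014,0.014,0.0,0.019,0.014,0.012,0.0,0.02,0.015,0.011,0.0,0.02,0.015,0.01,0.0]

```text
time: 3.4
tool_pos: [0.3869, 0.3314, 0.1906]
eef_rot: [0.45, 0.893, 0.001, 0.001]
ft_force: [-5.5, -9.4, 15.5]
opening: 0.009
```

Request:
step_arm:
  moves: [0.021,0.015,0.008,0.0,0.021,0.015,0.007,0.0,0.021,0.016,0.005,0.0,0.021,0.016,0.004,0.0,0.022,0.016,0.003,0.0,0.022,0.016,0.001,0.0,0.022,0.016,0,0,0.022,0.016,-0.002,0]

```text
time: 4.2
tool_pos: [0.4558, 0.3821, 0.199]
eef_rot: [0.45, 0.893, 0.0, 0.0]
ft_force: [-0.6, -3.3, 6.4]
opening: 0.009
```

Request:
step_arm:
  moves: [0.022,0.016,-0.003,0,0.021,0.016,-0.005,0,0.021,0.016,-0.006,0,0.021,0.015,-0.008,0,0.02,0.015,-0.009,0,0.02,0.015,-0.011,0,0.019,0.014,-0.012,0,0.019,0.014,-0.013,0]

```text
time: 5.0
tool_pos: [0.5209, 0.4304, 0.1707]
eef_rot: [0.45, 0.893, -0.0, 0.0]
ft_force: [1.5, -3.5, 2.2]
opening: 0.0087
```

Request:
step_arm:
  moves: [0,0,0,0,0,0,0,0,0,0,0,0,0,0,0.05,0,0,0,0.06,0,0,0,0.06,0,-0.007,-0.1,0.02,-0.965,-0.007,-0.1,0,-0.965]
  hand: 0.6

```text
time: 5.8
tool_pos: [0.5144, 0.3498, 0.2492]
eef_rot: [0.509, 0.861, 0.001, 0.001]
ft_force: [0.4, 0.2, 0.0]
opening: 0.0342
```

Request:
step_arm:
  moves: [-0.007,-0.1,0,-0.965,-0.007,-0.1,0,-0.965,-0.007,-0.1,0,-0.965,-0.007,-0.1,0,-0.965,-0.007,-0.1,0,-0.965,-0.007,-0.1,0,-0.965,-0.007,-0.1,0,-0.965,-0.007,-0.1,0,-0.965]

```text
time: 6.6
tool_pos: [0.4915, 0.0287, 0.2478]
eef_rot: [0.72, 0.694, 0.001, 0.0]
ft_force: [1.0, -0.6, 0.4]
opening: 0.0339
```

Request:
step_arm:
  moves: [-0.007,-0.1,0,-0.965,-0.007,-0.1,0,-0.965,-0.007,-0.1,0,-0.965,-0.007,-0.1,-0.03,-0.965,-0.007,-0.1,-0.03,-0.965,-0.007,-0.1,-0.03,-0.965,-0.007,-0.1,-0.03,-0.965,-0.007,-0.1,-0.03,-0.965]

```text
time: 7.4
tool_pos: [0.4694, -0.2914, 0.1874]
eef_rot: [0.879, 0.477, 0.0, 0.001]
ft_force: [0.9, 0.2, 0.7]
opening: 0.0346
```

Request:
step_arm:
  moves: [-0.007,-0.1,0,-0.965,-0.007,-0.1,0,-0.965,0,0,0,0,0,0,0,0,0,0,0,0,0,0,0,0,0,0,0,0,0,0,0,0]

```text
time: 8.2
tool_pos: [0.4644, -0.3694, 0.1875]
eef_rot: [0.908, 0.418, 0.0, 0.0]
ft_force: [1.0, -0.4, -0.9]
opening: 0.0341
```

Run:
```python
from h import *
s=bot.sense();print(s['tool_pos'],s['joint_positions'],s['eef_rot'])
cal=bot.calibration('wrist');np.save('pics/w2',cal['pose']);snap('wrist','w2');snap('scene','s2')
print(proj('wrist',[.4597,-.376,.075],cal))
```

```text
[ 0.46444171 -0.36943048  0.18751862] [-7.14939518e-01 -4.63191944e-02  1.67897024e+00  1.99191524e-05
  1.50857316e+00 -6.78553933e-03] [9.08414440e-01 4.18070772e-01 8.49394077e-05 1.63775938e-04]
[285.3 219.2]
```

View pics/w2.png

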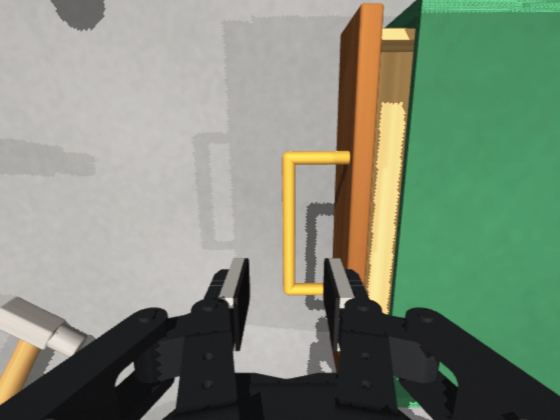

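The drawer bar runs from about (288,157) to (291,290), centre (290,223).

Run:
```python
from h import *
cal=bot.calibration('wrist')
a,b=ray('wrist',(288,158),.075,cal),ray('wrist',(291,289),.075,cal);d=a-b
print(a,b,(a+b)/2,np.linalg.norm(d),np.degrees(np.arctan2(d[1],d[0])))
a,b=ray('wrist',(372,8),.092,cal),ray('wrist',(357,285),.092,cal);d=a-b
print(np.degrees(np.arctan2(d[1],d[0])))
print(bot.sense()['tool_pos'])
```

```text
[ 0.4924 -0.341   0.075 ] [ 0.4232 -0.4261  0.075 ] [ 0.4578  -0.38355  0.075  ] 0.10968431975446623 50.88333632036931
50.102541334771026
[ 0.46435614 -0.36969724  0.1874311 ]
```

Request:
step_arm:
  moves: [-0.016,-0.035,0,0,0,0,-0.05,0,0,0,-0.055,0,0,0,-0.055,0,0,0,-0.055,0,0,0,-0.055,0,0,0,-0.05,0,0,0,0,0]

```text
time: 9.1
tool_pos: [0.4565, -0.3837, 0.0565]
eef_rot: [0.909, 0.418, -0.001, -0.002]
ft_force: [0.2, 0.1, -0.0]
opening: 0.0345
```

Request:
step_arm:
  moves: [0,0,0,0,0,0,0,0,0,0,0,0,0,0,0,0,0,0,0,0,0,0,0,0,0,0,0,0,0,0,0,0]
  hand: 1

```text
time: 9.9
tool_pos: [0.4581, -0.3846, 0.0605]
eef_rot: [0.909, 0.418, 0.0, 0.001]
ft_force: [-3.2, -2.2, 7.1]
opening: 0.0089
```

Request:
step_arm:
  moves: [-0.031,0.026,0,0,-0.031,0.026,0,0,-0.031,0.026,0,0,-0.031,0.026,0,0,-0.031,0.026,0,0,-0.031,0.026,0,0,-0.031,0.026,0,0,-0.031,0.026,0,0]

```text
time: 10.7
tool_pos: [0.359, -0.3007, 0.0605]
eef_rot: [0.909, 0.418, 0.001, 0.001]
ft_force: [2.4, -0.7, 8.2]
opening: 0.0088
```

Request:
step_arm:
  moves: [-0.008,0.006,0,0,-0.006,0.005,0,0,0,0,0,0,0,0,0,0,0,0,0,0,0,0,0,0,0,0,0,0,0,0,0,0]

```text
time: 11.5
tool_pos: [0.3539, -0.2965, 0.0605]
eef_rot: [0.909, 0.418, 0.001, 0.001]
ft_force: [2.1, 5.7, 9.6]
opening: 0.0092
```

Request:
step_arm:
  moves: [-0.008,0.006,0,0,-0.008,0.007,0,0,0,0,0,0,0,0,0,0,0,0,0,0,0,0,0,0,0,0,0,0,0,0,0,0]

```text
time: 12.3
tool_pos: [0.349, -0.2923, 0.0607]
eef_rot: [0.909, 0.418, 0.002, 0.003]
ft_force: [19.1, -8.7, -2.5]
opening: 0.0092
```

Request:
step_arm:
  moves: [0.006,-0.005,0,0,0,0,0,0,0,0,0,0,0,0,0.06,0,0,0,0.1,0,0,0,0.12,0,0.052,0.041,0.07,0.73,0.052,0.041,0,0.73]
  hand: 0.6

```text
time: 13.1
tool_pos: [0.3918, -0.2609, 0.204]
eef_rot: [0.886, 0.464, 0.001, 0.003]
ft_force: [1.7, 0.0, -0.3]
opening: 0.0342
```

Request:
step_arm:
  moves: [0.052,0.041,0,0.73,0.052,0.041,0,0.73,0.052,0.041,0,0.73,0.052,0.041,0,0.73,0.052,0.041,0,0.73,0.052,0.041,0,0.73,0.052,0.041,0,0.73,0.0,0.0,0,0]
  hand: 0.0

```text
time: 13.9
tool_pos: [0.5375, -0.144, 0.1987]
eef_rot: [0.789, 0.615, -0.0, -0.001]
ft_force: [-0.9, -0.1, 0.3]
opening: 0.0857
```

Request:
step_arm:
  moves: [0,0,0,0,0,0,0,0,0,0,0,0,0,0,0,0,0,0,0,0,0,0,0,0,0,0,0,0,0,0,0,0]

```text
time: 14.7
tool_pos: [0.5362, -0.1456, 0.1993]
eef_rot: [0.79, 0.613, -0.0, -0.0]
ft_force: [0.3, 0.7, 0.6]
opening: 0.0853
```

Run:
```python
from h import *
s=bot.sense();print(s['tool_pos'],s['eef_rot'])
cal=bot.calibration('wrist');np.save('pics/w3',cal['pose']);snap('wrist','w3');snap('scene','s3',s=1.4)
```

```text
[ 0.53620655 -0.14557744  0.19930344] [ 7.89888289e-01  6.13250757e-01 -1.41511249e-05 -2.24097696e-05]
```

View pics/w3.png

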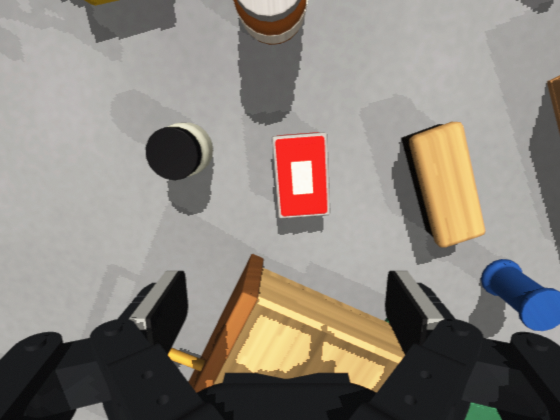

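View pics/s3.png

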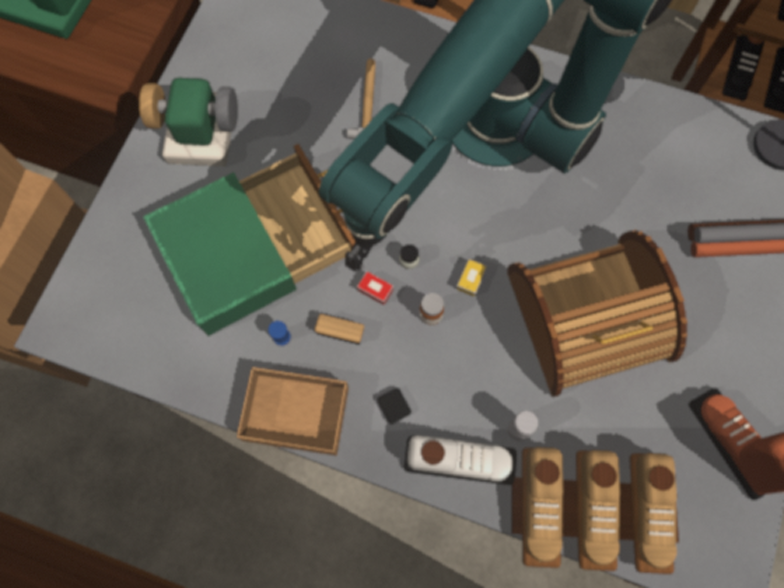

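Both stores are open. In the wrist view the red tin sits around (302,175) and the brush around (450,184); the drawer's near corner is at about (260,262).

Run:
```python
from h import *
cal=bot.calibration('wrist');cal['pose']=np.load('pics/w3.npy');cs=bot.calibration('scene')
def quad(n,ps,z,c):
    q=np.array([ray('',p,z,c)[:2] for p in ps]);e=q[1]-q[0]+q[2]-q[3];g=q[3]-q[0]+q[2]-q[1]
    print(n,q.mean(0).round(4),np.linalg.norm(e)/2,np.degrees(np.arctan2(e[1],e[0])),'g',np.linalg.norm(g)/2,np.degrees(np.arctan2(g[1],g[0])))
quad('red',[(274,136),(326,132),(329,215),(278,218)],.034,cal)
quad('brush',[(418,128),(462,122),(484,236),(440,247)],.045,cal)
S=lambda x,y:(x/1.4,y/1.4)
# drawer front panel top ends, drawer side-wall/chest corners in scene
for n,p,z in(('pfar',S(352,243),.092),('pnear',S(298,150),.092)):print(n,ray('',p,z,cs))
print('pfar wrist',ray('',(257,258),.092,cal))
# predicted drawer corners
u=np.array([.766,-.643]);v=np.array([.643,.766]);c=np.array([.349,-.2923])+.163*u;print('floor c',c)
for a,b in((-.104,-.136),(-.104,.136),(.056,.136),(.056,-.136)):print(a,b,proj('',[*(c+a*u+b*v),.07],cs)*1.4, proj('',[*(c+a*u+b*v),.07],cal))
for cc in [c+b*v-.03*u for b in(-.06,.06)]:print(cc)
```

```text
red [ 0.5551 -0.1341] 0.04747623089504897 -10.375008936866667 g 0.07669160645077139 -101.1267858675455
brush [ 0.6828 -0.1734] 0.039034888241161886 -2.422607458123769 g 0.11127673835982071 -86.3417640956315
pfar [ 0.4935 -0.211   0.092 ]
pnear [ 0.3077 -0.4264  0.092 ]
pfar wrist [ 0.5049 -0.1784  0.092 ]
floor c [ 0.473858 -0.397109]
-0.104 -0.136 [296.24 153.16] [149.5 495.6]
-0.104 0.136 [348.46 240.24] [248.6 300.8]
0.056 0.136 [289.38 271.46] [400.  364.4]
0.056 -0.136 [238.84 181.86] [279.3 538.4]
[ 0.412298 -0.423779]
[ 0.489458 -0.331859]
```

Request:
step_arm:
  moves: [0.048,0.029,-0.04,0.9,0,0,-0.08,0,0,0,-0.08,0,0,0,-0.08,0,0,0,-0.08,0,0,0,-0.08,0,0,0,-0.035,0,0,0,0,0]

```text
time: 15.6
tool_pos: [0.5545, -0.1337, 0.0076]
eef_rot: [0.77, 0.638, -0.001, -0.001]
ft_force: [-1.1, -0.6, 0.9]
opening: 0.0857
```

Request:
step_arm:
  moves: [0,0,0,0,0,0,0,0,0,0,0,0,0,0,0,0,0,0,0,0,0,0,0,0,0,0,0,0,0,0,0,0]
  hand: 1
  newtons: 60

```text
time: 16.4
tool_pos: [0.5564, -0.1342, 0.0113]
eef_rot: [0.77, 0.638, 0.001, 0.001]
ft_force: [-1.1, 0.5, 8.4]
opening: 0.0472
```

Request:
step_arm:
  moves: [0,0,0.06,0,0,0,0.1,0,0,0,0.1,0,0,0,0.1,0,-0.021,-0.062,0,-0.92,-0.021,-0.062,0,-0.92,-0.021,-0.062,0,-0.92,-0.021,-0.062,0,-0.92]

```text
time: 17.2
tool_pos: [0.5215, -0.2341, 0.1543]
eef_rot: [0.846, 0.533, 0.0, 0.001]
ft_force: [0.6, 0.0, -1.3]
opening: 0.0467
```

Request:
step_arm:
  moves: [-0.021,-0.062,0,-0.92,-0.021,-0.062,0,-0.92,-0.021,-0.062,0,-0.92,-0.021,-0.062,0,-0.92,0,0,0,0,0,0,0,0,0,0,0,0,0,0,0,0]

```text
time: 18.0
tool_pos: [0.4886, -0.3317, 0.1536]
eef_rot: [0.907, 0.422, 0.0, 0.0]
ft_force: [-0.6, -0.1, -1.6]
opening: 0.0472
```

Request:
step_arm:
  moves: [0,0,-0.05,0,0,0,-0.05,0,0,0,-0.05,0,0,0,-0.05,0,0,0,-0.05,0,0,0,-0.045,0,0,0,0,0,0,0,0,0]

```text
time: 18.8
tool_pos: [0.4885, -0.3321, 0.0358]
eef_rot: [0.907, 0.421, -0.0, -0.0]
ft_force: [0.6, 0.3, -1.8]
opening: 0.0468
```

Request:
step_arm:
  moves: [0,0,0,0,0,0,0,0,0,0,0,0,0,0,0,0,0,0,0.05,0,0,0,0.1,0,0,0,0.1,0,0,0,0.1,0]
  hand: 0.2

```text
time: 19.6
tool_pos: [0.488, -0.3323, 0.177]
eef_rot: [0.907, 0.421, 0.0, 0.0]
ft_force: [-0.1, -0.2, -0.9]
opening: 0.0679
```

Request:
step_arm:
  moves: [0,0,0.05,0,-0.006,0.074,0.01,-0.98,-0.006,0.074,0,-0.98,-0.006,0.074,0,-0.98,-0.006,0.074,0,-0.98,-0.006,0.074,0,-0.98,-0.006,0.074,0,-0.98,-0.006,0.074,0,-0.98]
  hand: 0

```text
time: 20.4
tool_pos: [0.4711, -0.1241, 0.1996]
eef_rot: [0.981, 0.193, 0.0, 0.0]
ft_force: [0.6, 0.1, 0.1]
opening: 0.0855
```

Request:
step_arm:
  moves: [-0.006,0.074,0,-0.98,-0.006,0.074,0,-0.98,-0.006,0.074,0,-0.98,-0.006,0.074,0,-0.98,-0.006,0.074,0,-0.98,-0.006,0.074,0,-0.98,-0.006,0.074,0,-0.98,0,0,0,0]

```text
time: 21.2
tool_pos: [0.4543, 0.0844, 0.1996]
eef_rot: [0.999, -0.044, 0.0, -0.0]
ft_force: [0.6, -0.3, -0.1]
opening: 0.0852
```

Request:
step_arm:
  moves: [0,0,0,0,0,0,0,0,0,0,0,0,0,0,0,0,0,0,0,0,0,0,0,0,0,0,0,0,0,0,0,0]

```text
time: 22.0
tool_pos: [0.4546, 0.082, 0.1993]
eef_rot: [0.999, -0.044, -0.0, -0.0]
ft_force: [-0.7, 0.2, -1.7]
opening: 0.0855
```

Run:
```python
from h import *
s=bot.sense();print(s['tool_pos'],s['eef_rot'])
cal=bot.calibration('wrist');np.save('pics/w4',cal['pose']);snap('wrist','w4');snap('scene','s4')
im=np.vstack([cv2.imread('pics/w4_raw.png'),cv2.imread('pics/s4_raw.png')[100:280]]);cv2.imwrite('pics/m4.png',im)
```

```text
[0.45464866 0.08197149 0.19930581] [ 9.99021491e-01 -4.42273812e-02 -8.10752375e-06 -4.07279182e-06]
```

View pics/m4.png

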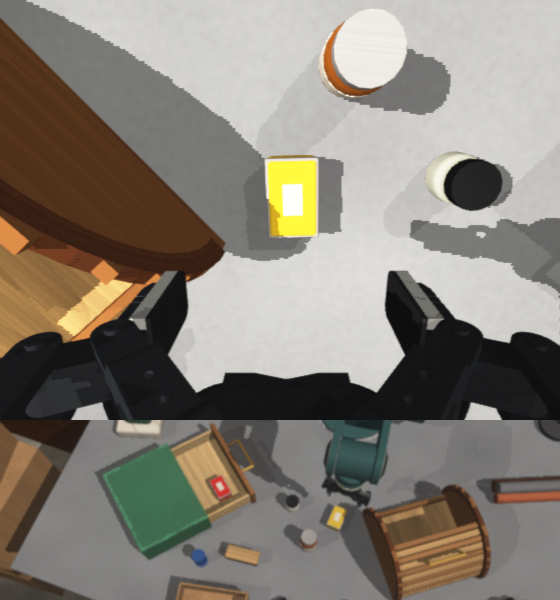

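The red tin is in the drawer. The yellow tin's corners are (266,158), (317,157), (318,236) and (270,237), and it is clear of the locker cheek.

Run:
```python
from h import *
cal=bot.calibration('wrist')
q=np.array([ray('',p,.034,cal)[:2] for p in [(267,158),(317,157),(318,236),(270,237)]]);e=q[1]-q[0]+q[2]-q[3];g=q[3]-q[0]+q[2]-q[1]
print(q.mean(0),q.mean(0)-bot.sense()['tool_pos'][:2],np.linalg.norm(e)/2,np.degrees(np.arctan2(e[1],e[0])),np.linalg.norm(g)/2,np.degrees(np.arctan2(g[1],g[0])))
```

```text
[0.45075  0.075025] [-0.00388768 -0.00700561] 0.04584825514673377 -93.75172907052598 0.07622422515185051 176.7284400054987
```

Request:
step_arm:
  moves: [-0.01,-0.0175,-0.04,0.4,0,0,-0.08,0,0,0,-0.08,0,0,0,-0.08,0,0,0,-0.08,0,0,0,-0.08,0,0,0,-0.035,0,0,0,0,0]

```text
time: 22.9
tool_pos: [0.4497, 0.0749, 0.0079]
eef_rot: [1.0, -0.03, -0.002, 0.0]
ft_force: [-0.3, 0.2, 0.5]
opening: 0.0852
```

Request:
step_arm:
  moves: [0,0,0,0,0,0,0,0,0,0,0,0,0,0,0,0,0,0,0,0,0,0,0,0,0,0,0,0,0,0,0,0]
  hand: 1

```text
time: 23.7
tool_pos: [0.4517, 0.0752, 0.0111]
eef_rot: [1.0, -0.03, 0.001, -0.0]
ft_force: [-2.2, 1.2, 8.2]
opening: 0.0469
```

Request:
step_arm:
  moves: [0,0,0.06,0,0,0,0.1,0,0,0,0.1,0,0,0,0.1,0,-0.007,-0.089,0,0.955,-0.007,-0.089,0,0.955,-0.007,-0.089,0,0.955,-0.007,-0.089,0,0.955]

```text
time: 24.5
tool_pos: [0.4392, -0.0687, 0.1543]
eef_rot: [0.995, 0.104, 0.001, 0.0]
ft_force: [1.1, -0.1, -2.0]
opening: 0.0468
```

Request:
step_arm:
  moves: [-0.007,-0.089,0,0.955,-0.007,-0.089,0,0.955,-0.007,-0.089,0,0.955,-0.007,-0.089,0,0.955,-0.007,-0.089,0,0.955,-0.007,-0.089,0,0.955,-0.007,-0.089,0,0.955,-0.007,-0.089,0,0.955]

```text
time: 25.3
tool_pos: [0.4167, -0.3538, 0.1542]
eef_rot: [0.932, 0.363, 0.0, 0.0]
ft_force: [1.3, 0.2, -2.5]
opening: 0.0466
```

Request:
step_arm:
  moves: [-0.007,-0.089,0,0.955,-0.007,-0.089,0,0.955,0,0,0,0,0,0,0,0,0,0,0,0,0,0,0,0,0,0,0,0,0,0,0,0]

```text
time: 26.1
tool_pos: [0.4116, -0.4229, 0.1535]
eef_rot: [0.906, 0.423, 0.0, 0.0]
ft_force: [0.2, 0.4, -1.1]
opening: 0.0464
```

Request:
step_arm:
  moves: [0,0,-0.05,0,0,0,-0.05,0,0,0,-0.05,0,0,0,-0.05,0,0,0,-0.05,0,0,0,-0.045,0,0,0,0,0,0,0,0,0]

```text
time: 26.9
tool_pos: [0.4116, -0.4233, 0.0358]
eef_rot: [0.906, 0.423, -0.0, -0.0]
ft_force: [0.9, 0.5, -1.6]
opening: 0.0465
```

Request:
step_arm:
  moves: [0,0,0,0,0,0,0,0,0,0,0,0,0,0,0,0,0,0,0.05,0,0,0,0.1,0,0,0,0.12,0,0,0,0.12,0]
  hand: 0.2

```text
time: 27.7
tool_pos: [0.4112, -0.4231, 0.1931]
eef_rot: [0.906, 0.423, -0.0, -0.0]
ft_force: [0.6, -0.0, -0.2]
opening: 0.0683
```

Request:
step_arm:
  moves: [0.062,0.057,0.01,0.99,0.062,0.057,0,0.99,0.062,0.057,0,0.99,0.062,0.057,0,0.99,0.062,0.057,0,0.99,0.062,0.057,0,0.99,0.062,0.057,0,0.99,0.062,0.057,0,0.99]
  hand: 0

```text
time: 28.5
tool_pos: [0.6108, -0.2399, 0.1955]
eef_rot: [0.756, 0.655, 0.0, 0.0]
ft_force: [0.1, -0.8, -0.1]
opening: 0.0854
```

Request:
step_arm:
  moves: [0.062,0.057,0,0.99,0.062,0.057,0,0.99,0.062,0.057,0,0.99,0,0,0,0,0,0,0,0,0,0,0,0,0,0,0,0,0,0,0,0]

```text
time: 29.3
tool_pos: [0.6838, -0.1733, 0.1956]
eef_rot: [0.685, 0.728, 0.0, 0.0]
ft_force: [0.5, 0.5, -0.6]
opening: 0.0854
```

Run:
```python
from h import *
s=bot.sense();print(s['tool_pos'],s['eef_rot'])
cal=bot.calibration('wrist');np.save('pics/w5',cal['pose']);snap('wrist','w5');snap('scene','s5')
im=np.vstack([cv2.imread('pics/w5_raw.png'),cv2.imread('pics/s5_raw.png')[100:280]]);cv2.imwrite('pics/m5.png',im)
```

```text
[ 0.68378879 -0.17327834  0.19559297] [6.85157950e-01 7.28394508e-01 6.33858206e-05 1.41842932e-04]
```

View pics/m5.png

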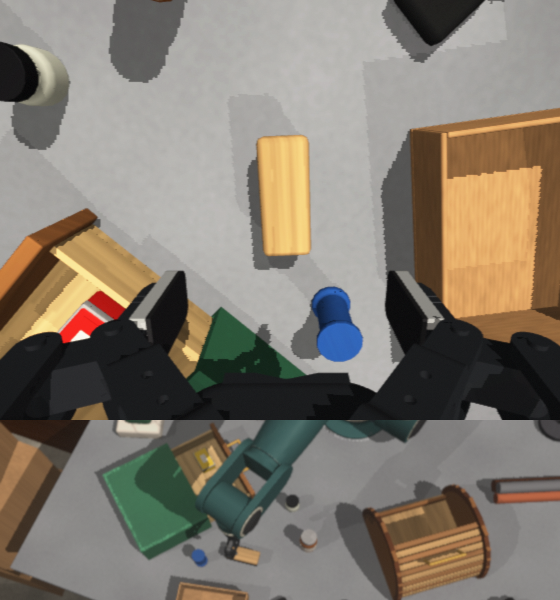

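Yellow is in the drawer too. The brush corners are about (257,137), (307,136), (310,254) and (264,255).

Run:
```python
from h import *
cal=bot.calibration('wrist')
q=np.array([ray('',p,.043,cal)[:2] for p in [(257,137),(307,136),(310,254),(264,255)]]);e=q[1]-q[0]+q[2]-q[3];g=q[3]-q[0]+q[2]-q[1]
print(q.mean(0),q.mean(0)-bot.sense()['tool_pos'][:2],np.linalg.norm(e)/2,np.degrees(np.arctan2(e[1],e[0])),np.linalg.norm(g)/2,np.degrees(np.arctan2(g[1],g[0])))
```

```text
[ 0.6836 -0.175 ] [-0.00034233 -0.00192199] 0.0430507839649872 4.7967989668355635 0.10886735047754217 -84.14801367115496
```

Request:
step_arm:
  moves: [0,-0.005,-0.04,0.4,0,0,-0.08,0,0,0,-0.08,0,0,0,-0.08,0,0,0,-0.08,0,0,0,-0.07,0,0,0,-0.025,0,0,0,0,0]

```text
time: 30.2
tool_pos: [0.6836, -0.1746, 0.0122]
eef_rot: [0.675, 0.738, -0.0, -0.001]
ft_force: [-0.4, -0.4, -0.2]
opening: 0.0857
```

Request:
step_arm:
  moves: [0,0,0,0,0,0,0,0,0,0,0,0,0,0,0,0,0,0,0,0,0,0,0,0,0,0,0,0,0,0,0,0]
  hand: 1

```text
time: 31.0
tool_pos: [0.685, -0.1749, 0.0152]
eef_rot: [0.674, 0.738, 0.001, 0.001]
ft_force: [-0.7, -0.3, 5.5]
opening: 0.0452
```

Request:
step_arm:
  moves: [0,0,0.06,0,0,0,0.11,0,0,0,0.11,0,0,0,0.11,0,0,0,0.11,0,0,0,0.11,0,-0.052,0.091,0,0.555,-0.052,0.091,0,0.555]

```text
time: 31.8
tool_pos: [0.6425, -0.1016, 0.2594]
eef_rot: [0.645, 0.764, 0.001, 0.001]
ft_force: [-0.0, 0.4, -1.5]
opening: 0.0451
```

Request:
step_arm:
  moves: [-0.052,0.091,0,0.555,-0.052,0.091,0,0.555,-0.052,0.091,0,0.555,-0.052,0.091,0,0.555,-0.052,0.091,0,0.555,-0.052,0.091,0,0.555,-0.052,0.091,0,0.555,-0.052,0.091,0,0.555]

```text
time: 32.6
tool_pos: [0.4751, 0.1906, 0.2582]
eef_rot: [0.519, 0.855, 0.001, 0.0]
ft_force: [1.3, -0.9, -1.2]
opening: 0.0452
```

Request:
step_arm:
  moves: [-0.052,0.091,0,0.555,-0.052,0.091,0,0.555,-0.052,0.091,0,0.555,-0.052,0.091,0,0.555,0,0,0,0,0,0,0,0,0,0,0,0,0,0,0,0]

```text
time: 33.4
tool_pos: [0.3936, 0.3342, 0.2575]
eef_rot: [0.453, 0.892, 0.0, 0.0]
ft_force: [0.0, 0.2, -1.4]
opening: 0.0452
```

Run:
```python
from h import *
s=bot.sense();print(s['tool_pos'],s['eef_rot'],s['opening'])
snap('wrist','w6');snap('side','d6');snap('scene','s6')
im=np.vstack([cv2.imread('pics/w6_raw.png')[200:],cv2.imread('pics/d6_raw.png')[60:420]]);cv2.imwrite('pics/m6.png',im)
```

```text
[0.39360585 0.33417052 0.25752944] [4.52761697e-01 8.91631545e-01 1.25157386e-04 1.35595417e-04] 0.04516486375123062
```

View pics/m6.png

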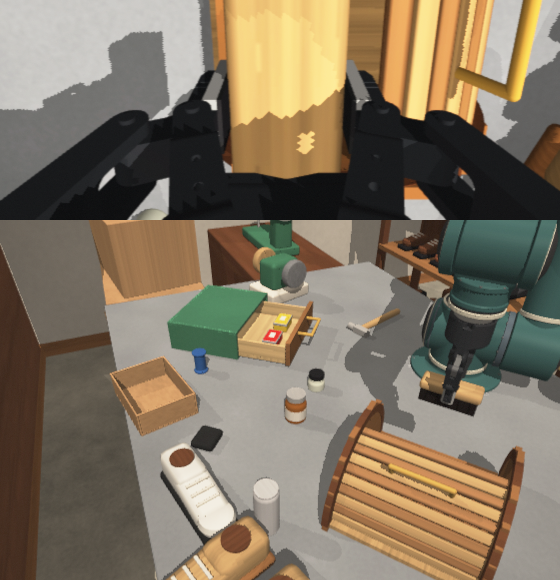

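The brush is held over the open locker and both tins are in the drawer, so I'm lowering it.

Request:
step_arm:
  moves: [0,0,-0.07,0,0,0,-0.09,0,0,0,-0.09,0,0,0,-0.09,0,0,0,-0.09,0,0,0,-0.08,0,0,0,-0.055,0,0,0,0,0]

```text
time: 34.35
tool_pos: [0.3924, 0.334, 0.0289]
eef_rot: [0.452, 0.892, -0.001, -0.001]
ft_force: [-0.5, 0.1, -1.0]
opening: 0.0453
```

Request:
step_arm:
  moves: [0,0,0,0,0,0,0,0,0,0,0,0,0,0,0,0,0,0,0,0,0,0,0,0,0,0,0,0,0,0,0,0]
  hand: 0.25

```text
time: 35.15
tool_pos: [0.393, 0.335, 0.0313]
eef_rot: [0.452, 0.892, -0.0, -0.0]
ft_force: [-0.6, -0.2, 0.5]
opening: 0.064
```

Request:
step_arm:
  moves: [0,0,0.07,0,0,0,0.09,0,0,0,0.1,0,0,0,0.11,0,0,0,0.11,0,0,0,0.11,0,0,0,0,0,0,0,0,0]

```text
time: 35.95
tool_pos: [0.3932, 0.3351, 0.2679]
eef_rot: [0.452, 0.892, 0.001, 0.0]
ft_force: [0.5, 0.4, -1.4]
opening: 0.0643
```

Run:
```python
from h import *
s=bot.sense();print(s['tool_pos'],s['eef_rot'],s['opening'])
snap('wrist','w7');snap('scene','s7')
im=np.vstack([cv2.imread('pics/w7_raw.png'),cv2.imread('pics/s7_raw.png')[100:280]]);cv2.imwrite('pics/m7.png',im)
```

```text
[0.39320938 0.33513954 0.26794339] [4.52036986e-01 8.91998879e-01 6.75017395e-04 3.28146515e-04] 0.06428880591592154
```

View pics/m7.png

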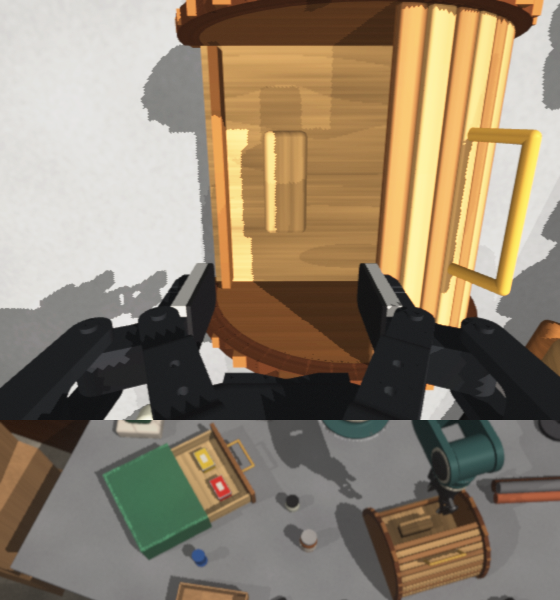

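Everything is stowed. Next I'm gripping the cover bar again to roll it down.

Request:
step_arm:
  moves: [0.08,0.06,0,0,0.08,0.06,0,0,0.08,0.06,0,0,0.08,0.059,0,0,0,0,-0.06,0,0,0,-0.09,0,0,0,-0.09,0,0,0,0,0]
  hand: 0.6
  newtons: 20

```text
time: 36.85
tool_pos: [0.5191, 0.4291, 0.1641]
eef_rot: [0.452, 0.892, -0.004, -0.002]
ft_force: [-1.3, 0.8, -1.1]
opening: 0.0342
```

Request:
step_arm:
  moves: [0,0,0,0,0,0,0,0,0,0,0,0,0,0,0,0,0,0,0,0,0,0,0,0,0,0,0,0,0,0,0,0]
  hand: 1

```text
time: 37.65
tool_pos: [0.5216, 0.4311, 0.1731]
eef_rot: [0.452, 0.892, 0.001, 0.001]
ft_force: [2.1, 1.3, 6.6]
opening: 0.0094
```

Run:
```python
import numpy as np
f=np.radians(np.linspace(121,35,25));R=.195;a=np.radians(36.4)
du=np.diff(-R*np.cos(f));dz=np.diff(R*np.sin(f))
M=np.c_[du*np.cos(a),du*np.sin(a),dz,0*dz]/.4
M=np.round(M,3)+0.
for i in(0,8,16):print(M[i:i+8].ravel().tolist())
```

```text
[-0.021, -0.016, 0.015, 0.0, -0.022, -0.016, 0.013, 0.0, -0.023, -0.017, 0.011, 0.0, -0.023, -0.017, 0.01, 0.0, -0.024, -0.017, 0.008, 0.0, -0.024, -0.018, 0.006, 0.0, -0.024, -0.018, 0.004, 0.0, -0.024, -0.018, 0.002, 0.0]
[-0.025, -0.018, 0.0, 0.0, -0.025, -0.018, -0.002, 0.0, -0.024, -0.018, -0.004, 0.0, -0.024, -0.018, -0.005, 0.0, -0.024, -0.018, -0.007, 0.0, -0.023, -0.017, -0.009, 0.0, -0.023, -0.017, -0.011, 0.0, -0.022, -0.016, -0.013, 0.0]
[-0.022, -0.016, -0.014, 0.0, -0.021, -0.015, -0.016, 0.0, -0.02, -0.015, -0.018, 0.0, -0.019, -0.014, -0.019, 0.0, -0.018, -0.013, -0.021, 0.0, -0.017, -0.013, -0.022, 0.0, -0.016, -0.012, -0.023, 0.0, -0.015, -0.011, -0.024, 0.0]
```

Request:
step_arm:
  moves: [-0.021,-0.016,0.015,0.0,-0.022,-0.016,0.013,0.0,-0.023,-0.017,0.011,0.0,-0.023,-0.017,0.01,0.0,-0.024,-0.017,0.008,0.0,-0.024,-0.018,0.006,0.0,-0.024,-0.018,0.004,0.0,-0.024,-0.018,0.002,0.0]

```text
time: 38.45
tool_pos: [0.4473, 0.3762, 0.2007]
eef_rot: [0.452, 0.892, 0.002, 0.001]
ft_force: [2.7, 5.3, 6.4]
opening: 0.0088
```

Request:
step_arm:
  moves: [-0.025,-0.018,0.0,0.0,-0.025,-0.018,-0.002,0.0,-0.024,-0.018,-0.004,0.0,-0.024,-0.018,-0.005,0.0,-0.024,-0.018,-0.007,0.0,-0.023,-0.017,-0.009,0.0,-0.023,-0.017,-0.011,0.0,-0.022,-0.016,-0.013,0.0]

```text
time: 39.25
tool_pos: [0.3702, 0.3195, 0.1784]
eef_rot: [0.452, 0.892, 0.0, -0.0]
ft_force: [-1.8, 3.9, 5.0]
opening: 0.0088
```

Request:
step_arm:
  moves: [-0.022,-0.016,-0.014,0.0,-0.021,-0.015,-0.016,0.0,-0.02,-0.015,-0.018,0.0,-0.019,-0.014,-0.019,0.0,-0.018,-0.013,-0.021,0.0,-0.017,-0.013,-0.022,0.0,-0.016,-0.012,-0.023,0.0,-0.015,-0.011,-0.024,0.0]

```text
time: 40.05
tool_pos: [0.3113, 0.2758, 0.1148]
eef_rot: [0.452, 0.892, -0.0, -0.0]
ft_force: [1.0, 5.9, 0.9]
opening: 0.0089
```

Request:
step_arm:
  moves: [0,0,0,0,0,0,0,0,0,0,0,0,0,0,0,0,0,0,0,0,0,0,0,0,0,0,0,0,0,0,0,0]

```text
time: 40.85
tool_pos: [0.3119, 0.2762, 0.1157]
eef_rot: [0.452, 0.892, -0.0, 0.0]
ft_force: [0.2, 2.3, -5.6]
opening: 0.0089
```

Request:
step_arm:
  moves: [-0.006,-0.004,-0.01,0,-0.006,-0.004,-0.01,0,-0.003,-0.002,-0.01,0,0,0,0,0,0,0,0,0,0,0,0,0,0,0,0,0,0,0,0,0]
  newtons: 60

```text
time: 41.65
tool_pos: [0.3112, 0.2758, 0.1136]
eef_rot: [0.452, 0.892, 0.009, 0.005]
ft_force: [9.3, 3.4, 71.4]
opening: 0.0079
```

Run:
```python
from h import *
print(bot.sense()['tool_pos']);snap('side','d8')
im=cv2.imread('pics/d8_raw.png');cv2.imwrite('pics/d8.png',cv2.resize(im[200:420,290:560],None,fx=2.9,fy=2.7))
for p in ([.311,.275,.132],):print((proj('side',p)-[290,200])*[2.9,2.7])
```

```text
[0.31118316 0.27576373 0.11358275]
[454.14 147.15]
```

Request:
step_arm:
  moves: [0.008,0.006,0.02,0,0,0,0,0,0,0,0,0,0,0,0,0,0,0,0,0,0,0,0,0,0,0,0,0,0,0,0,0]

```text
time: 42.5
tool_pos: [0.3111, 0.2756, 0.1142]
eef_rot: [0.452, 0.892, 0.003, 0.002]
ft_force: [12.1, 5.5, 8.9]
opening: 0.0079
```

Request:
step_arm:
  moves: [0,0,0,0,0,0,0,0,0,0,0,0,0,0,0.05,0,0,0,0.08,0,0,0,0.09,0,0,0,0.09,0,0,0,0.05,0]
  hand: 0.6
  newtons: 20

```text
time: 43.3
tool_pos: [0.3092, 0.2747, 0.2585]
eef_rot: [0.452, 0.892, 0.001, 0.001]
ft_force: [0.0, 0.3, 0.6]
opening: 0.0341
```

Request:
step_arm:
  moves: [0.03,-0.071,0,-0.956,0.03,-0.071,0,-0.956,0.03,-0.071,0,-0.956,0.03,-0.071,0,-0.956,0.03,-0.071,0,-0.956,0.03,-0.071,0,-0.956,0.03,-0.071,0,-0.956,0.03,-0.071,0,-0.956]

```text
time: 44.1
tool_pos: [0.4052, 0.0461, 0.2556]
eef_rot: [0.672, 0.74, -0.0, -0.0]
ft_force: [0.5, 0.6, -0.0]
opening: 0.0343
```

Request:
step_arm:
  moves: [0.03,-0.071,0,-0.956,0.03,-0.071,0,-0.956,-0.02,-0.071,0,-0.956,-0.02,-0.071,0,-0.956,-0.02,-0.071,0,-0.956,-0.02,-0.071,0,-0.956,-0.02,-0.071,0,-0.956,-0.02,-0.071,0,-0.956]

```text
time: 44.9
tool_pos: [0.3804, -0.1808, 0.2556]
eef_rot: [0.844, 0.537, -0.0, -0.0]
ft_force: [0.6, -0.3, 0.2]
opening: 0.0344
```

Request:
step_arm:
  moves: [-0.02,-0.071,0,-0.956,-0.02,-0.071,0,-0.956,-0.02,-0.071,0,-0.956,-0.02,-0.071,0,-0.956,0,0,0,0,0,0,0,0,0,0,0,0,0,0,0,0]

```text
time: 45.7
tool_pos: [0.3493, -0.2927, 0.2558]
eef_rot: [0.907, 0.422, 0.0, 0.0]
ft_force: [0.3, 0.4, 0.0]
opening: 0.0343
```

Run:
```python
from h import *
s=bot.sense();print(s['tool_pos'],s['eef_rot'],s['opening'])
cal=bot.calibration('wrist');snap('wrist','w9');snap('side','s9')
print(proj('',[.349,-.2923,.075],cal))
im=np.vstack([cv2.imread('pics/w9_raw.png')[60:320],cv2.imread('pics/s9_raw.png')[100:420]]);cv2.imwrite('pics/m9.png',im)
```

```text
[ 0.34933422 -0.29265382  0.25578773] [9.06805284e-01 4.21549714e-01 8.97911288e-05 8.01815341e-05] 0.03429998902860902
[284.3 190.3]
```

View pics/m9.png

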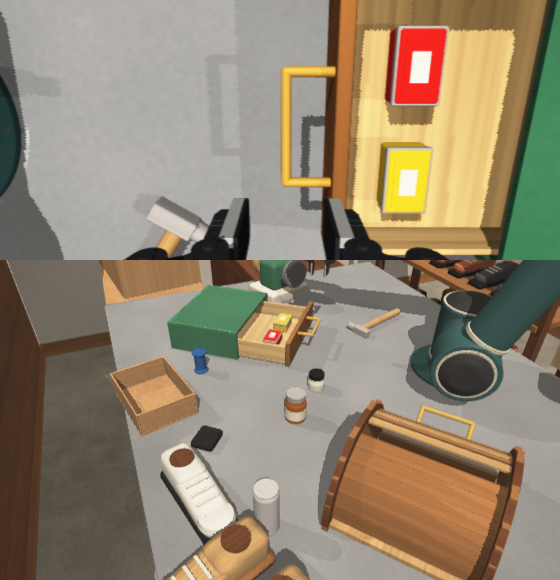

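The cover is shut, and the drawer bar at (286,186) matches the prediction, so I'm descending to push it home.

Request:
step_arm:
  moves: [0,0,-0.05,0,0,0,-0.08,0,0,0,-0.08,0,0,0,-0.08,0,0,0,-0.08,0,0,0,-0.08,0,0,0,-0.045,0,0,0,0,0]

```text
time: 46.6
tool_pos: [0.3482, -0.2921, 0.0553]
eef_rot: [0.907, 0.421, -0.001, -0.002]
ft_force: [0.6, 0.2, 0.6]
opening: 0.0343
```

Request:
step_arm:
  moves: [0,0,0,0,0,0,0,0,0,0,0,0,0,0,0,0,0,0,0,0,0,0,0,0,0,0,0,0,0,0,0,0]
  hand: 1

```text
time: 47.4
tool_pos: [0.3496, -0.2937, 0.0591]
eef_rot: [0.907, 0.421, 0.001, 0.001]
ft_force: [0.6, 2.2, 7.4]
opening: 0.0092
```

Request:
step_arm:
  moves: [0.024,-0.02,0,0,0.031,-0.026,0,0,0.031,-0.026,0,0,0.031,-0.026,0,0,0.031,-0.026,0,0,0.031,-0.026,0,0,0.031,-0.026,0,0,0.031,-0.026,0,0]

```text
time: 48.2
tool_pos: [0.4461, -0.3754, 0.0591]
eef_rot: [0.907, 0.421, -0.0, 0.001]
ft_force: [-3.5, -2.0, 8.5]
opening: 0.0089
```

Request:
step_arm:
  moves: [0.031,-0.026,0,0,0.02,-0.017,0,0,0.01,-0.008,0,0,0,0,0,0,0,0,0,0,0,0,0,0,0,0,0,0,0,0,0,0]

```text
time: 49.0
tool_pos: [0.4701, -0.3957, 0.0592]
eef_rot: [0.907, 0.421, 0.0, 0.001]
ft_force: [-3.2, -4.4, 4.7]
opening: 0.009
```

Request:
step_arm:
  moves: [0.008,-0.006,0,0,0.007,-0.006,0,0,0,0,0,0,0,0,0,0,0,0,0,0,0,0,0,0,0,0,0,0,0,0,0,0]

```text
time: 49.8
tool_pos: [0.4713, -0.3966, 0.0587]
eef_rot: [0.907, 0.421, -0.004, -0.006]
ft_force: [-53.8, 37.5, 40.3]
opening: 0.0088
```

Request:
step_arm:
  moves: [-0.013,0.011,0,0,0,0,0,0,0,0,0,0,0,0,0,0,0,0,0,0,0,0,0,0,0,0,0,0,0,0,0,0]

```text
time: 50.6
tool_pos: [0.4705, -0.3959, 0.0589]
eef_rot: [0.907, 0.421, -0.0, 0.001]
ft_force: [-5.1, -5.1, 5.9]
opening: 0.0089
```

Request:
step_arm:
  moves: [0,0,0,0,0,0,0,0,0,0,0,0,0,0,0.05,0,0,0,0.1,0,0,0,0.12,0,0,0,0.12,0,-0.05,0.08,0,0]
  hand: 0.6

```text
time: 51.4
tool_pos: [0.4529, -0.3656, 0.2211]
eef_rot: [0.907, 0.42, 0.002, 0.004]
ft_force: [-0.0, -0.6, 1.0]
opening: 0.0341
```

Request:
step_arm:
  moves: [-0.02,0.1,0,0,-0.02,0.1,0,0,-0.02,0.1,0,0,-0.02,0.1,0,0,0,0,0,0,0,0,0,0,0,0,0,0,0,0,0,0]

```text
time: 52.2
tool_pos: [0.4187, -0.2037, 0.2135]
eef_rot: [0.907, 0.42, -0.0, -0.0]
ft_force: [-0.1, 0.2, -0.7]
opening: 0.0341
```

Run:
```python
from h import *
s=bot.sense();print(s['time'],s['tool_pos'])
snap('scene','s10');a=cv2.imread('pics/s10_raw.png');snap('side','d10');d=cv2.imread('pics/d10_raw.png')
cv2.imwrite('pics/m10.png',np.vstack([cv2.resize(a[110:290,95:505],None,fx=1.95,fy=1.95)[:, :800],np.pad(cv2.resize(d[230:400,290:560],None,fx=1.4,fy=1.4),((0,0),(0,422),(0,0)))]))
cs=bot.calibration('scene')
for p in([.311,.275,.132],[.471,-.3965,.075]):print((proj('',p,cs)-[95,110])*1.95)
```

```text
52.2 [ 0.41873961 -0.20371818  0.21350432]
[615.81 111.93]
[210.99  82.68]
```

View pics/m10.png

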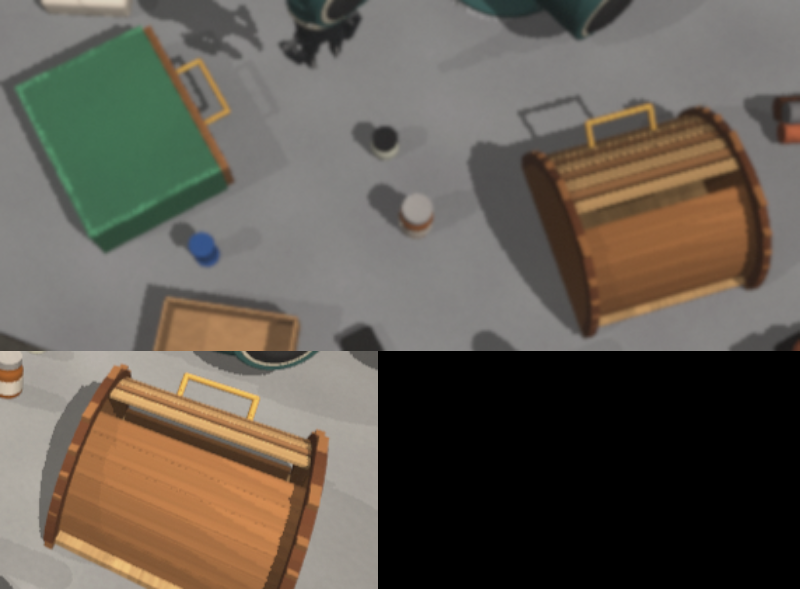

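The drawer is home. A gap shows between the slats and the shell, so I'm triangulating the bar to confirm the cover is shut.

Run:
```python
from h import *
from scipy.optimize import least_squares
cs=bot.calibration('scene');cd=bot.calibration('side')
ob=[(cs,(396.5,173)),(cs,(430,164.3)),(cd,(423.6,246.6)),(cd,(474.3,263.6))]
start=[(cs,(400,175.5)),(cs,(434,166.3)),(cd,(422.9,245)),(cd,(474.3,260))]
a=np.radians(36.4);u=np.array([np.cos(a),np.sin(a)]);v=np.array([-u[1],u[0]]);ax=np.array([.4396,.3697])
def ends(f,d):
    c=ax+u*(d-.195*np.cos(f));z=.02+.195*np.sin(f)
    return [np.r_[c-.055*v,z],np.r_[c+.055*v,z]]
for nm,o in(('start',start),('now',ob)):
    fn=lambda q:np.concatenate([proj('',ends(q[0],0)[i%2]+np.r_[q[1]*v,0],c)-p for i,(c,p) in enumerate(o)])
    r=least_squares(fn,[.7,0],diff_step=1e-2);print(nm,r.x,r.x[0]-np.radians(35),r.fun)
```

```text
start [0.8203125 0.       ] 0.2094472618019847 [-0.3  0.2 -1.8  0.3 -1.1 -2.3 -0.7 -0.5]
now [0.678125 0.      ] 0.06725976180198479 [-0.2 -0.2 -1.6 -0.4 -1.4 -1.6 -1.6 -2.2]
```

Run:
```python
import cv2,numpy as np
d=cv2.imread('pics/d10_raw.png')[225:285,400:500];a=cv2.imread('pics/s10_raw.png')[150:190,380:450]
A=cv2.resize(a,None,fx=8,fy=8,interpolation=cv2.INTER_CUBIC);D=cv2.resize(d,None,fx=5.6,fy=5.6,interpolation=cv2.INTER_CUBIC)[:270]
cv2.imwrite('pics/m11.png',np.vstack([A,D]))
```

```text
(no output)
```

View pics/m11.png

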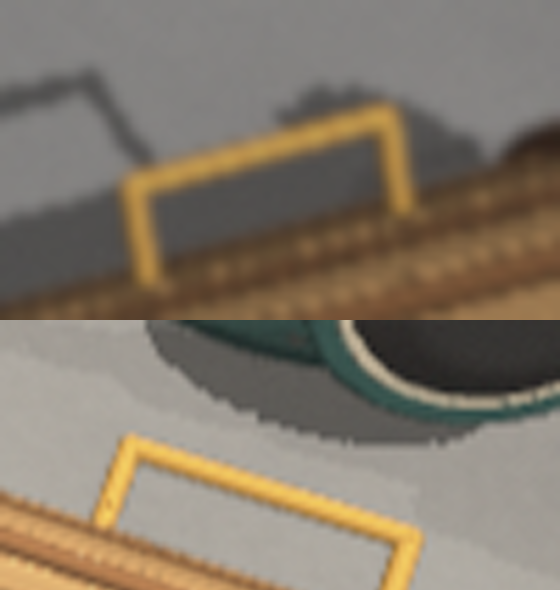

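By vision the cover is about 0.05 rad above shut, which is too close to the 0.06 limit. I'm going back to press the bar down from above with shut fingers, which also measures its height directly.

Request:
step_arm:
  moves: [0,0.1,0,0,0,0.1,0,0,0,0.1,0,0,0,0.1,0,0,0,0.1,0,0,0,0.1,0,0,-0.045,0.1,0,0,-0.045,0.1,0,0]
  hand: 1

```text
time: 53.1
tool_pos: [0.3822, 0.1181, 0.2135]
eef_rot: [0.907, 0.42, -0.0, -0.0]
ft_force: [0.1, 0.8, 0.1]
opening: 0.0001
```

Request:
step_arm:
  moves: [-0.045,0.1,0,0,-0.045,0.1,0,0,-0.045,0.1,0,0,-0.045,0.097,0,0,0,0,0,0,0,0,0,0,0,0,0,0,0,0,0,0]

```text
time: 53.9
tool_pos: [0.3113, 0.2749, 0.2137]
eef_rot: [0.908, 0.42, -0.0, 0.0]
ft_force: [-0.0, 0.0, 0.2]
opening: 0.0001
```

Request:
step_arm:
  moves: [0,0,-0.045,0,0,0,-0.045,0,0,0,-0.045,0,0,0,-0.035,0,0,0,-0.01,0,0,0,0,0,0,0,0,0,0,0,0,0]

```text
time: 54.7
tool_pos: [0.3109, 0.276, 0.1426]
eef_rot: [0.907, 0.421, 0.001, -0.0]
ft_force: [0.4, -0.1, 0.6]
opening: 0.0
```

Request:
step_arm:
  moves: [0,0,-0.005,0,0,0,-0.005,0,0,0,-0.005,0,0,0,0,0,0,0,0,0,0,0,0,0,0,0,0,0,0,0,0,0]

```text
time: 55.5
tool_pos: [0.3107, 0.276, 0.1366]
eef_rot: [0.907, 0.421, 0.0, -0.0]
ft_force: [-3.0, -2.0, 10.2]
opening: 0.0
```

Request:
step_arm:
  moves: [0,0,-0.005,0,0,0,-0.005,0,0,0,0,0,0,0,0,0,0,0,0,0,0,0,0,0,0,0,0,0,0,0,0,0]

```text
time: 56.3
tool_pos: [0.311, 0.2761, 0.1359]
eef_rot: [0.907, 0.421, 0.001, -0.0]
ft_force: [-17.2, -14.4, 46.1]
opening: 0.0001
```

The bar top sits at z=0.136 against a stop (46 N), and shut would be 0.137. The cover is fully down, so I'm retreating.

Request:
step_arm:
  moves: [0,0,0.05,0,0,0,0.1,0,0,0,0.1,0,0,-0.05,0.05,0,0,0,0,0,0,0,0,0,0,0,0,0,0,0,0,0]

```text
time: 57.1
tool_pos: [0.3104, 0.2559, 0.2505]
eef_rot: [0.907, 0.421, -0.001, 0.0]
ft_force: [-0.4, 0.6, 0.2]
opening: -0.0002
```

```bash
python3 -c "
from h import *
s=bot.sense();print(s['time'],s['tool_pos'],s['ft_force']);print(bot.sign_off())"
```

```text
57.1 [0.31039499 0.25594331 0.25054875] [-0.38263469  0.554843    0.23125395]
the job is handed in; nothing more can be done
None
```

The bench is cleared and the job was handed in at 57 s. I opened both stores, put the red and yellow tins in the drawer and the one brush (light wood) in the locker, then shut both. The pictures showed no blue tin and no other brushes.

- **Before closing:** the pictures showed both tins in the drawer and the brush on the locker floor.
- **Drawer:** it pushed against its end stop, and the last overview picture showed the panel flush with the chest.
- **Cover:** one check disagreed. A rough camera estimate put it 0.05–0.07 rad above shut, against the 0.06 limit. I then pressed the bar down with shut fingers, and it stopped hard at z = 0.136 m, where shut is 0.137 m. I took no picture after that press.
- **Bystanders:** none was touched. The glue jar, cream jar and spool looked unmoved in the last overview; I did not measure their positions. The spray can and heel were mostly outside that view.
- **Forces:** the wrist force peaked at about 77 N, when I pressed the drawer to its stop; the cover press reached about 72 N. The limit is 120 N.

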